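Tighten the torque knob on the loaded clamping fixture

ROBOT

A 6-joint arm with a two-finger parallel gripper is mounted at the origin on a cart in front of the work surface, level with it; the furniture and walls round the work are solid. World frame = base frame: x ahead of the robot, y to its left, z up, the work surface at z = 0. Lengths are in m, angles in rad, forces in N, time in s.
With the tool pointing down it reaches from about 0.275 to 1 m from the base axis. Payload 8.4 kg.
Tool frame: the origin (TCP) lies on the centre line of the jaws, within the pads' length; the fingertips stand 17 mm ahead of it and the grasp point (between the pads) lies 2 mm behind it (bot.tcp_to_tips is the z of the fingertips in the tool frame, in m); z points along the fingers, y is the line along which they close (so a half turn about z gives the same grasp; the last joint's range is limited). The gripper opens to 85 mm and grips with 20 to 120 N. Pads are 22 mm wide; open, the fingers measure 114 mm over their backs; the gripper's body (76 mm by 85 mm) begins 54 mm behind the grasp point. The pads swing forward as they close: fully open they stand 13 mm farther back than shut.
Start: joints at [1.105, 0.353, 1.633, -0, 1.155, -0.002], TCP at [0.28, 0.559, 0.225] pointing down, gripper open.
Joint ranges: [-2.63, 2.63], [-0.92, 2.1], [0.06, 2.66], [-1.3, 4.44], [0, 2.69], [-3.02, 3.02]. Speed limits (rad/s): [2.22, 2.22, 2.79, 3.14, 3.14, 3.14].

INTERFACE

Orientations are given as a unit quaternion [x, y, z, w].
In Python, from workcell import bot, hand, kinematics, get_obs, vision, hand_in gives the robot as it stands. The module is installed in compiled form; this text tells all that it offers. Calls block until the motion is done:
- bot.reach(position, orientation): joint-space move of the TCP to a pose.
- bot.servo_line(position, ori=None, velocity=0.15): straight line of the TCP; ori=None keeps the orientation; velocity is the mean speed in m/s.
- bot.goto_joints(angles): joint-space move.
- hand.move_gripper(opening, strength=None): finger opening in m; strength is the grip in N (None keeps the last); returns when the fingers have stopped.
- bot.dwell(seconds).
- kinematics.solve_ik(position, orientation): joint angles nearest the present ones, or None.
- get_obs(): the state.
- vision.read_camera(name): name is "scene" or "top" or "wrist"; returns a dict with "frame" (420x560x3 uint8, red, green, blue), "intrinsics" (3x3 intrinsics, pixels), "view" (4x4, takes a point from world to camera coordinates). Camera axes: x right, y down, z forward; pixel columns grow to the right and rows downward; lengths in m; the calibration is good to about 2 mm. A picture is of the moment at which its call begins. There is no depth.
A pose or a line that the arm cannot do raises bot.IKError and nothing moves.
- hand_in(): hands the job in; it is judged then, once.
The state is a dict: "time_s": time; "joint_pos": joint angles; "joint_vel": joint speeds; "joint_efforts": joint torques, N m; "position": TCP position; "orientation": TCP orientation; "wrist_force": force on the tool from outside, world axes, zero at the start; "ft_torque": the same for the moment, N m; "gripper_width": finger opening in m; "grip_force": force on a finger pad.
Only numpy, scipy, OpenCV 4.12 (cv2) and the standard library are available. Lean on these libraries where they do the work, as an engineer would, in place of code of your own. Each camera call takes 0.05 s, during which the arm holds its last target. There are 200 camera calls.

TASK

Two clamping fixtures with yellow torque knobs stand on the bench, and one of them holds a black lamp bracket under its clamp. Turn that fixture's knob clockwise (seen from above) until it clicks over its detent and sits in its tight notch, with its black stripe at the green mark, then let go. Leave the empty fixture's knob in its loose notch.

Things in the scene. Friction and masses are not known exactly. Their poses are not given: they have to be found in the camera images.
- loaded_knob (a joint): Knob to turn. Value: turn clockwise from above, rad; 0 loose notch (start, within 0.02), 1.2 (69 deg) tight notch; stops at -0.1 and 1.4. A detent resists (up to about 0.2 N m, at 0.3 rad) as far as the ridge at 0.6, then pulls on to 1.2. Released before 0.6 it springs back to 0, after it it settles at 1.2. No rise or sink; black stripe on top points to white mark when loose, green when tight.
- loaded_grip (a point): Grip point on the vertical axis of the yellow wing knob of the fixture holding a black folded bracket; 113 mm above the table. Wing: upright bar 48 mm long (x, turns with the knob; stripe at its -x end), 14 mm thick (y), z up. Its top is 16 mm above the point; clear below to a 40 mm round skirt 24 mm below; blue arm's 60 mm black disc 33 mm below. Base plate 170x104 mm, fixed to the bench.
- empty_knob (a joint): Knob to leave alone, on the empty fixture: 0 loose notch (start), 1.2 tight notch, rad clockwise from above; same detent as loaded_knob.
- empty_grip (a point): Grip point of the empty fixture's yellow wing knob, 113 mm above the table: same fixture, sizes and axes as loaded_grip, but with nothing on its base plate.

How it is judged:
At the end, for the whole second after the job is handed in: The loaded fixture's knob rests in its tight notch (1.2 rad, within 0.18 rad or 10 degrees), and the empty fixture's knob is still in its loose notch (within 10 degrees) (value of joint loaded_knob between 1.02 and 1.38 rad and velocity of joint loaded_knob between -0.1 and 0.1 rad/s and value of joint empty_knob below 0.18 rad); the robot touches nothing.
It fails at once if the empty fixture's knob is turned more than 0.3 rad out of its loose notch (value of joint empty_knob above 0.3 rad).
It also fails if it takes over 29 s, if anything falls off the work surface, if the arm or the gripper's body presses on something with over 40 N, if the wrist force passes 120 N, or if a joint passes its speed limit or range.

## Working session

There is one attempt and no reset: what is moved stays moved. The work goes in short steps, each a Python script; the robot and the scene stay as the last script left them, time stands still between calls to the robot, and variables do not carry over. Pictures are saved under pics/ and viewed, at most 10 in all, crops included, and the job is handed in when it is done.

```bash
mkdir -p pics
python3 - <<'E'
from workcell import *
import cv2,numpy as np,pickle
d={}
for n in ("scene","top","wrist"):
    c=vision.read_camera(n); d[n]=c
    cv2.imwrite(f"pics/{n}0.png",c["frame"][:,:,::-1])
    print(n,np.round(c["intrinsics"],1).tolist(),np.round(c["view"],3).tolist())
pickle.dump(d,open("d0.pkl","wb"))
o=get_obs();print(o["time_s"],o["orientation"],bot.tcp_to_tips)
E
```

```text
scene [[511.0, 0.0, 278.6], [0.0, 511.0, 204.5], [0.0, 0.0, 1.0]] [[0.633, -0.774, -0.016, -0.313], [-0.437, -0.34, -0.833, 0.367], [0.639, 0.534, -0.554, 0.581], [0.0, 0.0, 0.0, 1.0]]
top [[464.5, 0.0, 272.9], [0.0, 464.5, 210.2], [0.0, 0.0, 1.0]] [[-0.048, -0.999, -0.001, 0.036], [-0.978, 0.047, -0.205, 0.565], [0.205, -0.009, -0.979, 0.894], [0.0, 0.0, 0.0, 1.0]]
wrist [[311.9, 0.0, 282.7], [0.0, 311.9, 204.5], [0.0, 0.0, 1.0]] [[0.446, 0.895, -0.001, -0.624], [0.859, -0.428, 0.282, -0.037], [0.252, -0.127, -0.959, 0.377], [0.0, 0.0, 0.0, 1.0]]
0.15 [ 2.29815613e-01  9.73234036e-01 -5.28297320e-04 -1.28542907e-04] 0.017
```

View pics/scene0.png

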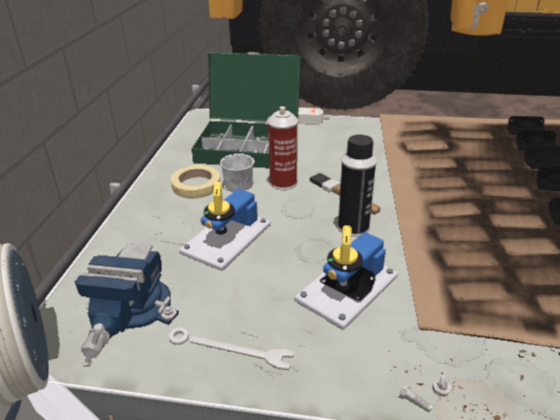

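View pics/top0.png

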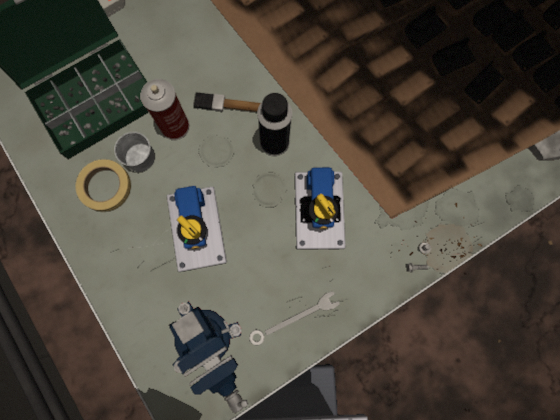

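The loaded fixture, with black bracket under the clamp, has its knob at about (323,210) in top and (346,250) in scene. The empty one is at (190,229) in top. I'll enlarge both views of the loaded knob.

Run:
```python
import cv2,pickle,numpy as np
d=pickle.load(open("d0.pkl","rb"))
a=d["top"]["frame"][180:240,290:350,::-1];b=d["scene"]["frame"][220:280,316,::-1] if 0 else d["scene"]["frame"][220:280,316:376,::-1]
cv2.imwrite("pics/crop.png",np.hstack([cv2.resize(x,(400,400),interpolation=cv2.INTER_CUBIC) for x in (a,b)]))
```

```text
(no output)
```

View pics/crop.png

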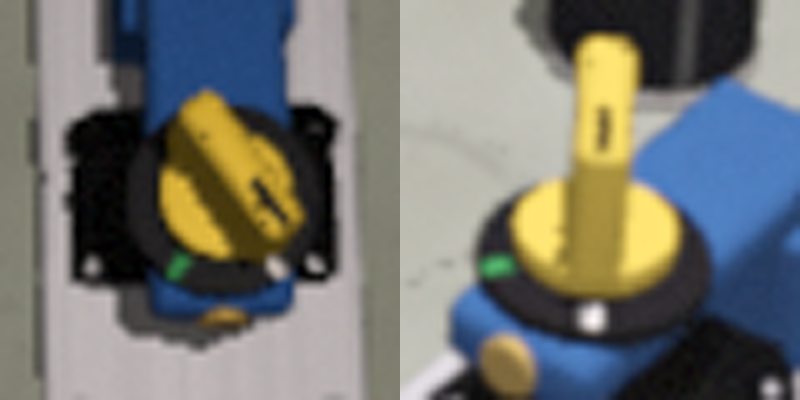

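The left half (top view) shows the wing's upper face from crop (197,105) to (292,228), with the stripe at the lower right by the white mark. In the right half (scene) it runs from (607,38) to (603,165). I'll triangulate the wing ends.

```bash
cat > h.py <<'E'
import numpy as np,cv2
def tri(views):
    A=[];b=[]
    for c,(u,v) in views:
        K,V=c["intrinsics"],c["view"];R,t=V[:3,:3],V[:3,3]
        r=R.T@np.linalg.inv(K)@[u,v,1];r/=np.linalg.norm(r);M=np.eye(3)-np.outer(r,r)
        A.append(M);b.append(M@(-R.T@t))
    return np.linalg.lstsq(np.vstack(A),np.hstack(b),rcond=None)[0]
def plane(c,uv,z):
    K,V=c["intrinsics"],c["view"];R,t=V[:3,:3],V[:3,3]
    o=-R.T@t;r=R.T@np.linalg.inv(K)@[*uv,1];return o+r*(z-o[2])/r[2]
def proj(c,p):
    q=c["intrinsics"]@(c["view"]@[*p,1])[:3];return q[:2]/q[2]
E
python3 - <<'E'
from h import *;import pickle
d=pickle.load(open("d0.pkl","rb"));s=60/400;T,S=d["top"],d["scene"]
t=lambda x,y:(290+x*s-.5+s/2,180+y*s-.5+s/2)
g=lambda x,y:(316+(x-400)*s-.5+s/2,220+y*s-.5+s/2)
far=tri([(T,t(197,105)),(S,g(607,38))]);near=tri([(T,t(292,228)),(S,g(603,165))])
print(far,near,(far+near)/2,np.linalg.norm(far-near))
f,n=plane(T,t(197,105),.129),plane(T,t(292,228),.129);c=(f+n)/2;print(c,np.degrees(np.arctan2(*(n-f)[1::-1])),np.linalg.norm(f-n))
f,n=plane(S,g(607,38),.129),plane(S,g(603,165),.129);print((f+n)/2,np.degrees(np.arctan2(*(n-f)[1::-1])),np.linalg.norm(f-n))
W=T
for nm,p in (("white",t(277,265)),("green",t(180,265))):
    q=plane(T,p,.08);print(nm,q,np.degrees(np.arctan2(*(q-c)[1::-1])))
print("empty",plane(T,(191,226),.129))
E
```

```text
[ 0.57506676 -0.0800456   0.13141093] [ 0.53821512 -0.10432741  0.12684551] [ 0.55664094 -0.09218651  0.12912822] 0.04436770364880276
[ 0.5573051  -0.09282843  0.129     ] -146.60845318397398 0.04449397919811112
[ 0.55611898 -0.09153716  0.129     ] -148.0940543894345 0.05068820429131804
white [ 0.53723104 -0.10669237  0.08      ] -145.36950549367367
green [ 0.53862672 -0.07768963  0.08      ] 140.97529137709282
empty [0.52819224 0.16445464 0.129     ]
```

```bash
cat >> h.py <<'E'
def quat(wing):  # tool x along stripe direction (deg), z down
    a=np.radians(wing)/2; return [np.cos(a),np.sin(a),0,0]
E
python3 - <<'E'
from h import *;from workcell import *;import pickle
bot.servo_line([.28,.559,.30],velocity=.25)
bot.reach([.5567,-.092,.30],quat(-147.3))
bot.servo_line([.5567,-.092,.22],velocity=.25)
o=get_obs();print(o["time_s"],np.round(o["joint_pos"],2),o["position"])
c=vision.read_camera("wrist");pickle.dump(c,open("w.pkl","wb"))
print(proj(c,(.5567,-.092,.129)))
cv2.imwrite("pics/w1.png",cv2.resize(c["frame"],(800,600),interpolation=cv2.INTER_CUBIC)[:,:,::-1])
E
```

```text
3.575 [-0.17  0.26  1.77  0.    1.11 -2.31] [ 0.55686635 -0.091647    0.22030463]
[282.68134806 206.64361384]
```

View pics/w1.png

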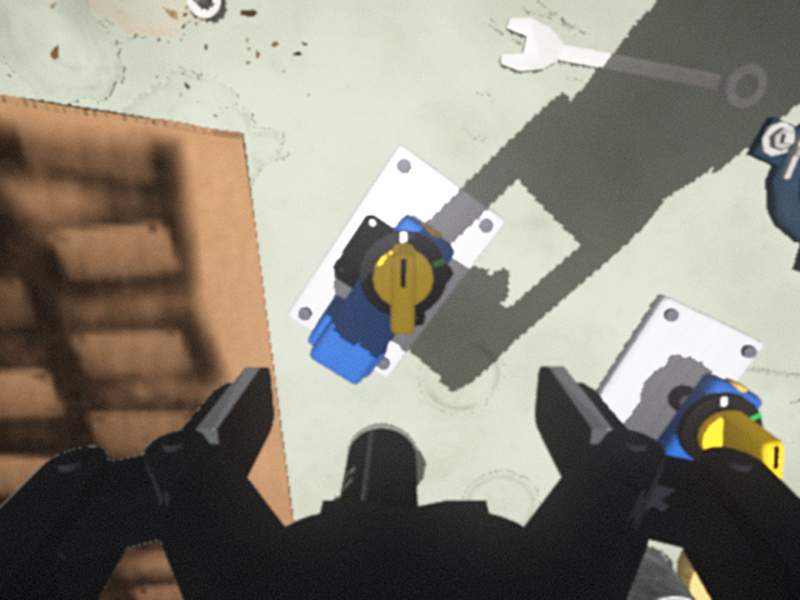

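The wrist view shows the wing centred at about (404,291), against a predicted (404,295), and aligned with the jaws. It is the fixture with the black bracket. I'll go down, grip and turn.

Run:
```python
from h import *;from workcell import *;import pickle
P=[.556,-.0922,.115]
bot.servo_line(P,ori=quat(-147.3),velocity=.1)
hand.move_gripper(.0,strength=40)
def rep(k):
    o=get_obs();print(k,round(o["time_s"],2),np.round(o["wrist_force"],1),np.round(o["ft_torque"],2),round(o["gripper_width"],4),round(o["grip_force"],1),flush=True);return o
o=rep("grip");ok=o["gripper_width"]>.01 and np.linalg.norm(o["wrist_force"])<40
if ok:
    for a in (12,24,36,48,60,69):
        bot.reach(P,quat(-147.3-a));o=rep(a)
        if np.linalg.norm(o["wrist_force"])>60:print("stop");break
c=vision.read_camera("wrist")
cv2.imwrite("pics/w2.png",c["frame"][:,:,::-1])
```

```text
grip 5.48 [ 0.8 -3.7  2.6] [-0.66 -0.05  0.03] 0.0124 40.8
12 5.8 [-0.4 -2.5  4.9] [-0.34  0.06  0.16] 0.0124 41.1
24 6.12 [-0.5  0.3  5.3] [0.09 0.13 0.14] 0.0122 41.2
36 6.43 [-0.8  2.9  5.5] [ 0.55  0.08 -0.07] 0.0128 41.2
48 6.75 [0.7 5.8 5.8] [ 0.98  0.03 -0.19] 0.0126 41.3
60 7.07 [0.8 7.8 6. ] [ 1.45 -0.14 -0.14] 0.0126 41.2
69 7.34 [1.4 9.4 5.4] [ 1.73 -0.31  0.02] 0.0122 41.2
```

View pics/w2.png

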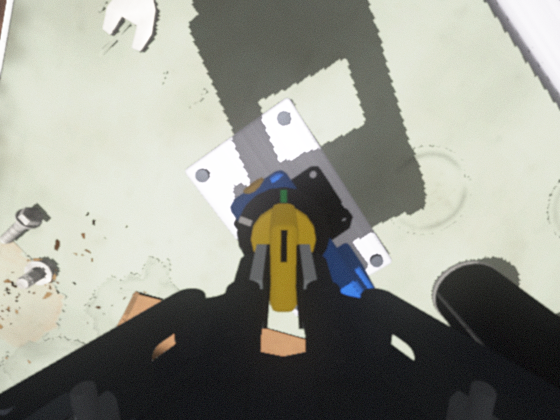

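The stripe at (284,245) now lines up with the green mark at (283,197). I'll release, lift and check.

Run:
```python
from h import *;from workcell import *
hand.move_gripper(.06)
bot.servo_line([.556,-.0922,.22],velocity=.15)
c=vision.read_camera("wrist")
cv2.imwrite("pics/w3.png",c["frame"][:,:,::-1])
o=get_obs();print(o["time_s"],np.round(o["wrist_force"],1))
```

```text
8.8083 [-0.2  0.   0.5]
```

View pics/w3.png

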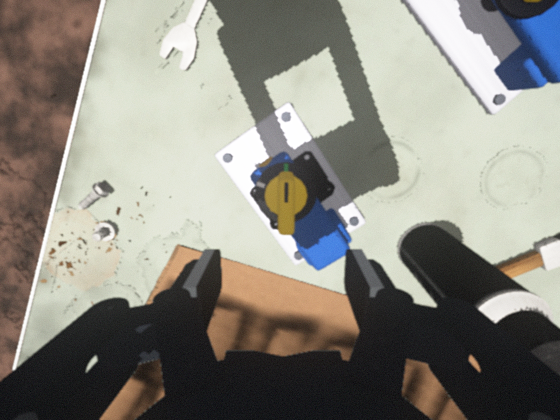

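The stripe at (286,190) points at the green mark at (286,167). The jaws are open and clear, so the knob has stayed in its tight notch.

```bash
python3 -c "
from workcell import *
print(hand_in())"
```

```text
the job is handed in; nothing more can be done
None
```

The loaded fixture's knob is in its tight notch with the stripe at the green mark, the gripper let go and lifted clear, the empty knob was never touched, and the job is handed in at about 9 s (no verdict returned).

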